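Gather the sockets in the tote's lip corner and hold it over the carton

TASK

Put the stray ceramic socket from the table back into the tote with the others while the tote stands on the table. Then lift the tote by its carrying bar and tilt it about 30 degrees, lowest at the corner with the pouring lip, so that all three sockets slide together into that corner, none spilt. Finish while holding it so, still and carried by the gripper alone, with the tip of the lip above the open carton and not touching it, and leave the other things where they are.

Things in the scene. Friction and masses are not known exactly. Their poses are not given: they have to be found in the camera images.
- tote: Loose grey plastic tote, 240 mm (its x) by 160 mm (its y), walls 50 mm high, walls and floor 5 mm thick, about 0.42 kg (varies by 30%). Origin: centre of its underside; z up. A black carrying bar spans it along y at x = 0, on uprights at y = +-83 mm. At the corner (-x, +y) the walls are notched to 38 mm for 40 mm each way and a flat lip sticks out diagonally
- tote_bar (a point): Middle of the tote's carrying bar, 106 mm above the tote's underside. The bar is 16 mm wide (along the tote's x), 18 mm high, about 160 mm clear length along the tote's y, with flat sides; 47 mm free under it above the walls. Axes as the tote's
- tote_lip (a point): Tip of the pouring lip, outside the (-x, +y) corner of the tote, at (-138, +98, 42) mm from the tote's origin in its axes
- tote_corner (a point): The lip corner inside the tote, where floor and both walls meet: (-115, +75, 5) mm from the tote's origin in its axes. This point's own x axis points diagonally outward to the lip along the floor (135 degrees from the tote's x). Sockets slide on the smooth floor at slopes of about 8 to 13 degrees; along a wall they are pressed on they need up to about 25
- stray_mid (a point): white ceramic valve socket, a plain disc 28 mm across and 16 mm high, 25 g; the point is its centre. The one that lies on the table at the start, between tote and carton
- socket_a_mid (a point): white ceramic valve socket, a plain disc 28 mm across and 16 mm high, 25 g; the point is its centre. Lies loose, flat on the tote's floor at the start, away from the lip corner
- socket_b_mid (a point): white ceramic valve socket, a plain disc 28 mm across and 16 mm high, 25 g; the point is its centre. Lies loose, flat on the tote's floor at the start, away from the lip corner
- carton: Open cardboard carton fixed to the table, 190 mm (its x) by 150 mm (its y), 50 mm high, walls 5 mm. Origin: centre of its underside. It stands on one side of the robot's midline and the tote on the other, either way round
- valve_box: Bystander, to be left alone: small upright cardboard box, 45 x 45 x 95 mm; origin under its centre
- jar: Bystander, to be left alone: upright amber glass jar with a black cap, 66 mm across, 80 mm high; origin under its centre
- transformer: Bystander, to be left alone: small transformer, 50 x 66 mm, 40 mm high, between the robot and the work; origin under its centre
- stray: The stray socket's body (see stray_mid): origin at the centre of one flat face

How it is judged:
By the outcome, as a careful person would: the job done as asked, in the order asked, and still so for the second after the job is handed in, while the arm keeps its last pose, push and grip.
It also fails if it takes over 58 s, if anything falls off the work surface, if the arm or the gripper's body presses on something with over 40 N, if the wrist force passes 120 N, or if a joint passes its speed limit or range.

ROBOT

A 6-joint arm with a two-finger parallel gripper is mounted at the origin on the work surface. World frame = base frame: x ahead of the robot, y to its left, z up, the work surface at z = 0. Lengths are in m, angles in rad, forces in N, time in s.
With the tool pointing down it reaches from about 0.35 to 0.975 m from the base axis. Payload 4.9 kg.
Tool frame: the origin (TCP) lies between the finger pads; the fingertips stand 14 mm ahead of it and the grasp point (between the pads) lies 5 mm behind it (manip.tcp_to_tips is the distance from the TCP to the fingertips, in m); z points along the fingers, y is the line along which they close (so a half turn about z gives the same grasp; the last joint's range is limited). The gripper opens to 85 mm and grips with 20 to 120 N. Pads are 22 mm wide; open, the fingers measure 114 mm over their backs; the gripper's body (76 mm by 85 mm) begins 54 mm behind the grasp point. The pads swing forward as they close: fully open they stand 13 mm farther back than shut.
Start: joints at [1.18, 0.053, 1.613, -0, 1.476, -0.119], TCP at [0.168, 0.602, 0.245] pointing down, gripper open.
Joint ranges: [-3.01, 3.01], [-1.01, 2.22], [0.06, 2.58], [-1.02, 4.17], [0.09, 2.62], [-3.14, 3.14]. Speed limits (rad/s): [2.57, 2.57, 3.14, 3.14, 3.14, 3.14].

INTERFACE

Orientations are given as a unit quaternion [w, x, y, z].
In Python, from plant import manip gives the robot as it stands.
- The arm moves only by the tool servo_tool, never from a script. Its argument "moves" is a list that holds one entry, the list of rows, each a list of 7 numbers: the shift along the tool's x, y, z in mm, then the turn, a rotation vector about the tool's x, y, z in degrees, then the finger opening in mm, from 0 to 85.4. In form: [[[x, y, z, ax, ay, az, fingers], ...]]. A call has 1 to 12 rows; each row shifts and turns the commanded pose from where the row before left it, along the tool's axes as they then stand; what a row does not reach is not made up. A row lasts 1/8 s, in which the tool goes at most 62.5 mm and 10.7 degrees, less where a joint would pass 70% of its speed; a pose out of reach is approached as far as the arm can. A call with a gripper value outside its range is refused whole. The fingers move at their own pace and stop on an object; the grip force is fixed at half the most. Time passes only in rows, so rows that do not move let the fingers close. It gives the time, the measured TCP pose, the force, the opening and the grip force at its end, in the units of the state.
- manip.state(): the state, without advancing time (a new reading comes with each control period).
- manip.grab_frame(name): name is "scene" or "top"; returns a dict with "image" (400x640x3 uint8, blue, green, red), "mtx" (3x3 intrinsics, pixels), "eye" and "rotation" of the camera in the world. Camera axes: x right, y down, z forward; pixel columns grow to the right and rows downward; lengths in m; the calibration is good to about 2 mm. A picture is of the moment at which its call begins. There is no depth.
- manip.job_done(): hands the job in; it is judged then, once.
The state is a dict: "time": time; "joint_pos": joint angles; "joint_vel": joint speeds; "joint_efforts": joint torques, N m; "tool_pos": TCP position; "tool_rot": TCP orientation; "contact_force": force on the tool from outside, world axes, zero at the start; "ft_torque": the same for the moment, N m; "gripper_width": opening from 0.0 (shut) to 1.0 (fully open); "grasp_force": force on a finger pad.
Only numpy, scipy, OpenCV 4.12 (cv2) and the standard library are available. Lean on these libraries where they do the work, as an engineer would, in place of code of your own. Each camera call takes 0.05 s, during which the arm holds its last target. There are 200 camera calls.

## Working session

There is one attempt and no reset: what is moved stays moved. The work goes in short steps, Python scripts to look and compute and a tool call to move; the robot and the scene stay as the last step left them, time stands still between calls to the robot, and variables do not carry over. Pictures are saved under pics/ and viewed, at most 10 in all, crops included, and the job is handed in when it is done.

Besides the shell and the picture viewer there is one more tool, called after ">>>" as name(argument=value, ...) on one line, values as JSON. servo_tool: Moves the arm, as the interface text tells. Its arguments: {"type":"object","properties":{"moves":{"type":"array"}},"required":["moves"]}

```bash
mkdir -p pics; python3 - <<'E'
from plant import manip
import cv2,numpy as np
s=manip.state();print(s['time'],s['tool_pos'],s['tool_rot'],s['gripper_width'])
for n in("top","scene"):
    f=manip.grab_frame(n);cv2.imwrite(f"pics/{n}0.png",f["image"]);print(n,f["mtx"].tolist(),f["eye"],np.round(f["rotation"],4).tolist())
E
```

```text
0.0 [0.16756716 0.60151135 0.24407126] [-2.54904365e-04  1.35486919e-01  9.90778608e-01 -9.89626531e-04] 0.9999888527909692
top [[438.59984660684273, 0.0, 317.1778157774535], [0.0, 438.59984660684273, 201.30092880186288], [0.0, 0.0, 1.0]] [ 0.35681162 -0.02005577  1.17240636] [0.0569, -0.7033, 0.7067, -0.0515]
scene [[387.2389206068428, 0.0, 324.2757186399019], [0.0, 387.2389206068428, 198.12478351718667], [0.0, 0.0, 1.0]] [0.96910449 0.43712222 0.95062831] [-0.1166, 0.3675, 0.881, -0.2741]
```

View pics/top0.png

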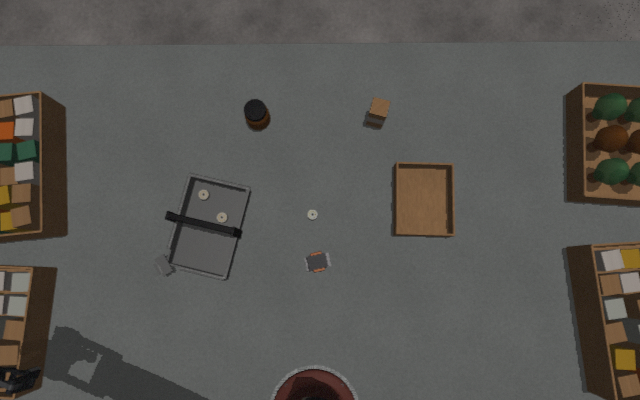

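View pics/scene0.png

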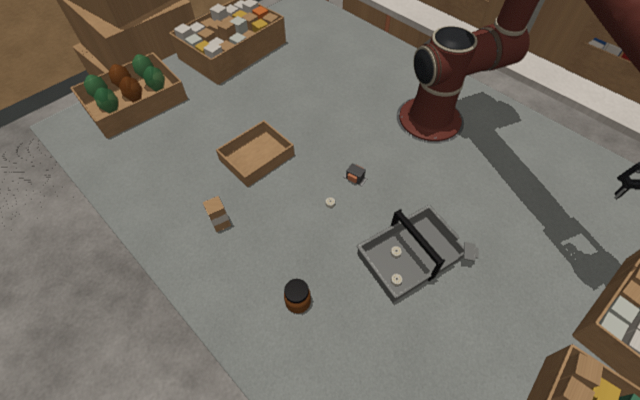

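The top view shows the tote at about (210,227) with its bar from (170,216) to (239,233) and its lip at (165,265). The stray is at (312,214), the carton at (424,200), the transformer at (317,261), the jar at (256,110) and the valve box at (377,110). The scene view agrees.

```bash
cat > h.py <<'E'
from plant import manip
import cv2,numpy as np
from scipy.spatial.transform import Rotation as R
def q2R(q): return R.from_quat(np.roll(q,-1))
def ray(f,uv,z):
    d=q2R(f["rotation"]).apply(np.linalg.solve(f["mtx"],[*uv,1.])); e=np.array(f["eye"])
    return e+d*(z-e[2])/d[2]
def proj(f,p):
    c=f["mtx"]@q2R(f["rotation"]).inv().apply(np.array(p)-f["eye"]); return c[:2]/c[2]
def blobs(f,lo,hi,amin,roi):
    x0,y0,x1,y1=roi; m=cv2.inRange(f["image"][y0:y1,x0:x1],np.array(lo),np.array(hi))
    return [(c[0]+x0,c[1]+y0,s[4],cv2.minAreaRect(np.argwhere(L==i)[:,::-1].astype(np.float32)+[x0,y0] if 0 else (np.argwhere(L==i)[:,::-1]+[x0,y0]).astype(np.float32)))
      for n,L,S,C in [cv2.connectedComponentsWithStats(m)] for i,(s,c) in enumerate(zip(S,C)) if i and s[4]>=amin]
E
python3 - <<'E'
from h import *
f=manip.grab_frame("top");g=manip.grab_frame("scene")
for nm,F,roi in(("top",f,(150,170,340,290)),("scene",g,(310,180,500,310))):
    print(nm)
    for b in blobs(F,(130,140,140),(255,255,255),15,roi): print(' white',np.round(b[:3],1),ray(F,b[:2],.016).round(4),ray(F,b[:2],.021).round(4))
    for b in blobs(F,(0,0,0),(28,28,28),80,roi): print(' black',np.round(b[:3],1),ray(F,b[:2],.115).round(4),np.round(cv2.boxPoints(b[3]),0).tolist(),[ray(F,p,.115).round(3)[:2].tolist() for p in cv2.boxPoints(b[3])])
print('carton corners',[ray(f,p,.05).round(3)[:2].tolist() for p in((396,162),(452,164),(454,236),(394,236))])
for n,p,z in(('lip',(165,265),.042),('transf',(317,261),.04),('jar',(255,107),.08),('vbox',(379,103),.095)): print(n,ray(f,p,z).round(3))
print('tote corners',[ray(f,p,.05).round(3)[:2].tolist() for p in((190,175),(250,186),(227,278),(170,264))])
c=f["image"][160:290,150:350];cv2.imwrite("pics/c1.png",cv2.resize(c,None,fx=4,fy=4,interpolation=cv2.INTER_CUBIC))
E
```

```text
top
 white [311.9 214.2  46. ] [0.5012 0.0024 0.016 ] [0.5006 0.0023 0.021 ]
scene
 white [329.6 200.4  65. ] [0.5015 0.0027 0.016 ] [0.504 0.005 0.021]
 white [395.9 250.4  76. ] [0.4926 0.2423 0.016 ] [0.4951 0.2434 0.021 ]
 white [396.4 278.4  85. ] [0.5544 0.2934 0.016 ] [0.5566 0.2941 0.021 ]
 black [417.4 242.5 306. ] [0.4894 0.2866 0.115 ] [[387.0, 218.0], [407.0, 205.0], [448.0, 268.0], [428.0, 280.0]] [[0.486, 0.189], [0.42, 0.201], [0.492, 0.377], [0.551, 0.364]]
carton corners [[0.634, -0.219], [0.627, -0.365], [0.439, -0.361], [0.44, -0.208]]
lip [0.369 0.378 0.042]
transf [ 0.377 -0.011  0.04 ]
jar [0.776 0.149 0.08 ]
vbox [ 0.779 -0.172  0.095]
tote corners [[0.602, 0.321], [0.572, 0.163], [0.336, 0.217], [0.371, 0.363]]
```

View pics/c1.png

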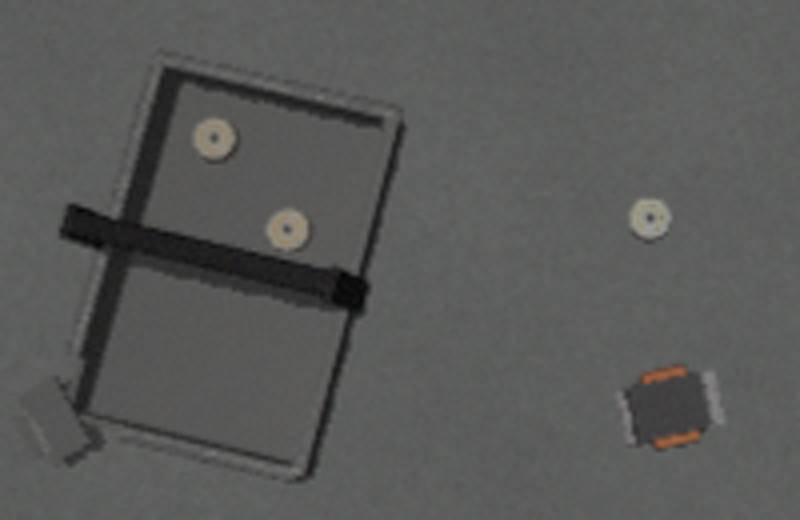

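The crop shows the tote's outer rim corners at crop (163,55), (402,110) and (305,480). The bar top runs from (68,221) to (335,283), and sockets a and b lie in the +x half. The lip is at lower left and the stray at (650,218).

```bash
python3 - <<'E'
from h import *
f=manip.grab_frame("top")
P=lambda c,z:ray(f,(150+c[0]/4,160+c[1]/4),z)[:2]
TL,TR,BR=[P(c,.05) for c in((163,57),(401,112),(304,480))]
b0,b1=P((66,221),.115),P((337,284),.115)
print('centre rim',(TL+BR)/2,'bar',(b0+b1)/2,np.linalg.norm(b0-b1))
print('yaw',np.degrees(np.arctan2(*(TR-BR)[::-1])),np.degrees(np.arctan2(*(TL-TR)[::-1]))-90,np.degrees(np.arctan2(*(b0-b1)[::-1]))-90, np.linalg.norm(TR-BR),np.linalg.norm(TL-TR))
print('a',P((214,137),.021),'b',P((287,229),.021),'stray',P((650,218),.016),'lip tip',P((35,455),.042),manip.tcp_to_tips)
s=manip.state();T=q2R(s['tool_rot']);print(T.as_matrix().round(3).tolist())
print('to stray (mm, tool axes) tcp z .10:',(T.inv().apply(np.array([.5013,.0025,.10])-s['tool_pos'])*1e3).round())
E
```

```text
centre rim [0.46740201 0.26907567] bar [0.46846824 0.27150067] 0.17069055915154152
yaw -13.53643738172542 -13.456331174144097 -13.278724780744753 0.24247025609168227 0.16125065330088176
a [0.55567419 0.29158875] b [0.49365182 0.24100138] stray [0.5003583  0.00090414] lip tip [0.34697063 0.39296403] 0.014
[[-0.963, 0.268, -0.0], [0.268, 0.963, -0.001], [0.0, -0.001, -1.0]]
to stray (mm, tool axes) tcp z .10: [-482. -488.  145.]
```

>>> servo_tool(moves=[[[-40,-40,0,0,0,0,45],[-40,-40,0,0,0,0,45],[-40,-40,0,0,0,0,45],[-40,-40,0,0,0,0,45],[-40,-40,0,0,0,0,45],[-40,-40,0,0,0,0,45],[-40,-40,0,0,0,0,45],[-40,-40,0,0,0,0,45],[-40,-40,0,0,0,0,45],[-40,-40,20,0,0,0,45],[-40,-44,50,0,0,0,45],[-42,-44,50,0,0,0,45]]])

```text
time: 1.75
tool_pos: [0.4908, 0.0223, 0.1449]
tool_rot: [0.001, 0.136, 0.991, 0.0]
contact_force: [1.3, 0.2, 0.3]
gripper_width: 0.527
grasp_force: 0.0
```

```bash
cat > look.py <<'E'
from h import *
import sys
f=manip.grab_frame("scene");g=manip.grab_frame("top")
cv2.imwrite(f"pics/{sys.argv[1]}.png",f["image"]);cv2.imwrite(f"pics/{sys.argv[1]}t.png",g["image"])
s=manip.state();print(s['time'],s['tool_pos'],s['contact_force'],s['gripper_width'])
T=q2R(s['tool_rot']);print(T.as_matrix().round(3).tolist())
for nm,F,roi in(("top",g,(150,150,400,290)),("scene",f,(300,170,500,310))):
    for b in blobs(F,(120,130,130),(255,255,255),15,roi): print(nm,'white',np.round(b[:3],1),ray(F,b[:2],.016).round(4))
print('to stray, tcp z .017:',(T.inv().apply(np.array([.501,.0022,.017])-s['tool_pos'])*1e3).round(1))
E
python3 look.py s1
```

```text
1.85 [0.4879131  0.02097434 0.14009512] [-1.22917055  0.20847533  0.0684854 ] 0.5286214097526684
[[-0.962, 0.273, -0.009], [0.273, 0.962, -0.0], [0.009, -0.003, -1.0]]
top white [203.1 194.1  54. ] [0.557 0.294 0.016]
top white [221.7 216.8  61. ] [0.4954 0.2423 0.016 ]
top white [327.6 258.8  19. ] [ 0.3834 -0.0384  0.016 ]
scene white [  401.4   243.3 17551. ] [0.4652 0.2394 0.016 ]
scene white [373.2 172.5 102. ] [0.3324 0.0252 0.016 ]
scene white [369.2 198.4 379. ] [0.4144 0.0801 0.016 ]
scene white [396.  250.2  94. ] [0.4919 0.2422 0.016 ]
scene white [396.5 278.  107. ] [0.5534 0.2929 0.016 ]
scene white [407.8 287.4  20. ] [0.5533 0.329  0.016 ]
to stray, tcp z .017: [-18.8 -14.2 123. ]
```

View pics/s1.png

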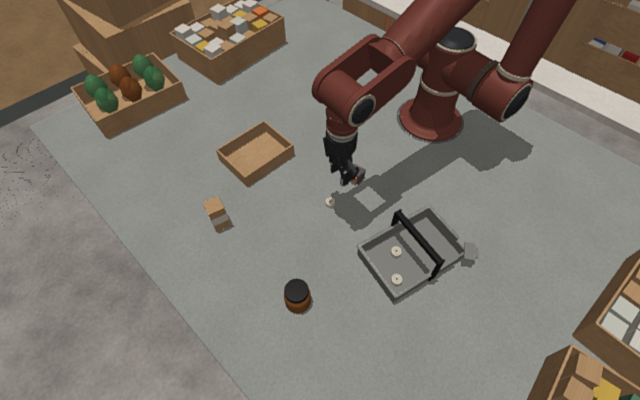

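The scene view shows the gripper short of the stray, which is still at about (330,201). I'll correct sideways, then go down to about 60 mm.

>>> servo_tool(moves=[[[-9,-7,20,0,0,0,45],[-10,-7,30,0,0,0,45],[0,0,27,0,0,0,45],[0,0,0,0,0,0,45],[0,0,0,0,0,0,45]]])

```text
time: 2.48
tool_pos: [0.5053, 0.0058, 0.0699]
tool_rot: [0.001, 0.135, 0.991, 0.0]
contact_force: [-0.6, -0.1, 1.0]
gripper_width: 0.528
grasp_force: 0.0
```

```bash
python3 look.py s2 | grep -v white; python3 - <<'E'
import cv2
a=cv2.imread('pics/s2.png')[150:240,280:400];b=cv2.imread('pics/s2t.png')[170:260,260:380]
cv2.imwrite('pics/s2c.png',cv2.resize(cv2.vconcat([a,b]),None,fx=3.3,fy=3.3,interpolation=cv2.INTER_CUBIC))
E
```

```text
2.575 [0.5057183  0.00560826 0.07034548] [ 0.08901079  0.20984961 -0.54134676] 0.5226081074858901
[[-0.963, 0.268, 0.003], [0.268, 0.963, -0.0], [-0.003, 0.001, -1.0]]
to stray, tcp z .017: [ 3.8 -4.6 53.3]
```

View pics/s2c.png

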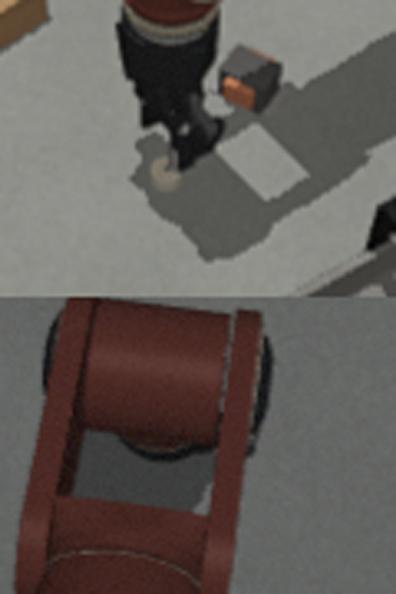

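The crop shows the fingers straddling the stray. Next I descend and close.

>>> servo_tool(moves=[[[4,-5,15,0,0,0,45],[0,0,20,0,0,0,45],[0,0,12,0,0,0,45],[0,0,5,0,0,0,45],[0,0,0,0,0,0,45],[0,0,0,0,0,0,20],[0,0,0,0,0,0,20],[0,0,0,0,0,0,20],[0,0,0,0,0,0,20],[0,0,0,0,0,0,20]]])

```text
time: 3.82
tool_pos: [0.5002, 0.0016, 0.0174]
tool_rot: [0.001, 0.135, 0.991, -0.0]
contact_force: [-0.2, 0.4, 5.3]
gripper_width: 0.295
grasp_force: 59.4
```

>>> servo_tool(moves=[[[0,0,-30,0,0,0,20],[0,0,-50,0,0,0,20],[0,0,-50,0,0,0,20],[10,20,-40,0,0,0,20],[28,42,0,0,0,0,20],[28,42,0,0,0,0,20],[28,42,0,0,0,0,20],[28,42,0,0,0,0,20],[28,42,0,0,0,-1,20],[24,42,0,0,0,-1,20],[0,0,0,0,0,0,20],[0,0,0,0,0,0,20]]])

```text
time: 5.32
tool_pos: [0.4035, 0.3098, 0.1857]
tool_rot: [-0.0, 0.118, 0.993, -0.001]
contact_force: [-0.1, -0.5, -0.3]
gripper_width: 0.295
grasp_force: 59.2
```

```bash
python3 - <<'E'
from h import *
s=manip.state();T=q2R(s['tool_rot']);print(s['tool_pos'],s['grasp_force'],(T.inv().apply(np.array([.406,.311,.026])-s['tool_pos'])*1e3).round(1))
f=manip.grab_frame("scene");c=f["image"][130:300,340:520];cv2.imwrite("pics/s3.png",cv2.resize(c,None,fx=3,fy=3))
E
```

```text
[0.40353268 0.30983784 0.18569472] 59.192206263542175 [ -2.2   1.9 159.7]
```

View pics/s3.png

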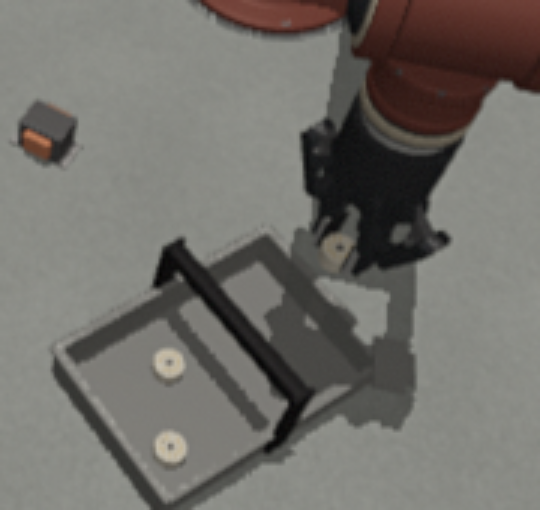

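The stray is held at crop (338,248), above the tote's open lip half. I'll lower it slightly nearer the tote's middle line and release.

>>> servo_tool(moves=[[[-2,-12,40,0,0,0,20],[0,0,45,0,0,0,20],[0,0,35,0,0,0,20],[0,0,25,0,0,0,20],[0,0,12,0,0,0,20],[0,0,0,0,0,0,20],[0,0,0,0,0,0,20]]])

```text
time: 6.25
tool_pos: [0.4041, 0.2983, 0.0307]
tool_rot: [0.001, 0.118, 0.993, 0.001]
contact_force: [0.1, 0.9, -0.2]
gripper_width: 0.294
grasp_force: 59.2
```

>>> servo_tool(moves=[[[0,0,5,0,0,0,20],[0,0,1,0,0,0,20],[0,0,0,0,0,0,45],[0,0,0,0,0,0,45],[0,0,0,0,0,0,45],[0,0,-15,0,0,0,45],[0,0,-30,0,0,0,45],[0,0,-40,0,0,0,45],[0,0,-50,0,0,0,45],[0,0,-40,0,0,0,45],[0,0,0,0,0,0,45],[0,0,0,0,0,0,45]]])

```text
time: 7.75
tool_pos: [0.4027, 0.2979, 0.1984]
tool_rot: [-0.0, 0.118, 0.993, -0.0]
contact_force: [-0.3, 0.1, -0.6]
gripper_width: 0.529
grasp_force: 0.0
```

```bash
python3 - <<'E'
from h import *
s=manip.state();T=q2R(s['tool_rot']);print(s['tool_pos'],s['joint_pos'].round(2) if hasattr(s['joint_pos'],'round') else s['joint_pos'],s['gripper_width'],(T.inv().apply(np.array([.468,.2705,.19])-s['tool_pos'])*1e3).round(1))
E
```

```text
[0.40274377 0.29791641 0.19842048] [ 0.49 -0.22  1.95 -0.    1.41 -0.85] 0.5289161374335 [-69.9 -11.3   8.4]
```

>>> servo_tool(moves=[[[-35,-6,0,0,0,0,60],[-35,-5,0,0,0,0,60],[0,0,0,0,0,10,60],[0,0,0,0,0,10,60],[0,0,0,0,0,10,60],[0,0,0,0,0,10,60],[0,0,0,0,0,10,60],[0,0,0,0,0,10,60],[0,0,0,0,0,10,60],[0,0,0,0,0,10,60],[0,0,0,0,0,10,60],[0,0,0,0,0,0,60]]])

```text
time: 9.25
tool_pos: [0.4675, 0.2705, 0.1964]
tool_rot: [-0.001, 0.785, 0.619, -0.002]
contact_force: [0.1, -0.6, -1.1]
gripper_width: 0.702
grasp_force: 0.0
```

```bash
python3 - <<'E'
from h import *
s=manip.state();T=q2R(s['tool_rot']);print(s['tool_pos'],np.degrees(np.arctan2(*T.as_matrix()[1::-1,0])),s['joint_pos'],(T.inv().apply(np.array([.468,.2705,.108])-s['tool_pos'])*1e3).round(1))
f=manip.grab_frame("scene");c=f["image"][150:300,340:500]
for b in blobs(f,(140,150,150),(255,255,255),40,(345,220,475,310)): print(np.round(b[:3],1),ray(f,b[:2],.021).round(4))
cv2.imwrite("pics/s4.png",cv2.resize(c,None,fx=4,fy=4,interpolation=cv2.INTER_CUBIC))
E
```

```text
[0.46746213 0.27053412 0.19635303] 76.54348787439294 [ 3.86797018e-01 -1.13250041e-01  1.85800250e+00  3.70005538e-05
  1.40047809e+00  6.21654234e-01] [ 0.3  0.8 88.4]
[396.  250.4  74. ] [0.4948 0.2435 0.021 ]
[396.4 278.5  81. ] [0.5569 0.2945 0.021 ]
```

View pics/s4.png

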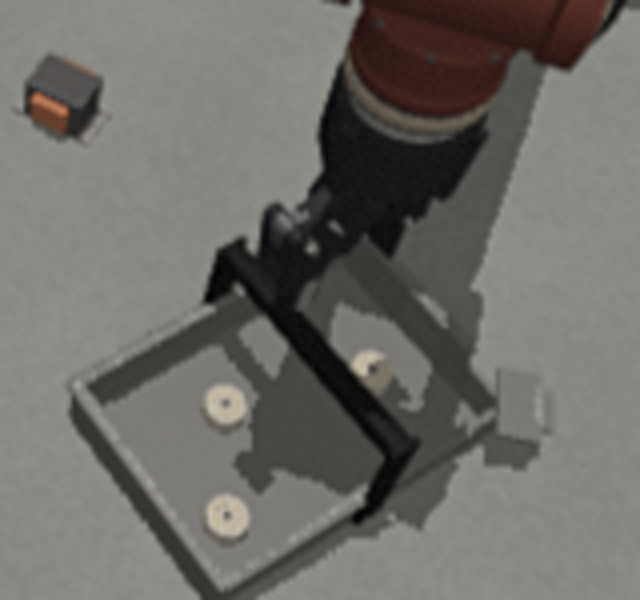

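All three sockets are in the tote: the stray at crop (370,370), the others at (225,403) and (228,515). The gripper is over the middle of the bar, so I'll descend and grip.

>>> servo_tool(moves=[[[0,1,30,0,0,0,45],[0,0,30,0,0,0,45],[0,0,25,0,0,0,40],[0,0,10,0,0,0,40],[0,0,0,0,0,0,40],[0,0,0,0,0,0,5],[0,0,0,0,0,0,5],[0,0,0,0,0,0,5],[0,0,0,0,0,0,5],[0,0,0,0,0,0,5],[0,0,0,0,0,0,5]]])

```text
time: 10.68
tool_pos: [0.4705, 0.2711, 0.105]
tool_rot: [0.0, 0.786, 0.619, 0.001]
contact_force: [-0.3, 0.1, 7.1]
gripper_width: 0.175
grasp_force: 61.4
```

>>> servo_tool(moves=[[[0,0,-4,0,0,0,5],[0,0,-8,0,0,0,5],[0,0,-14,0,0,0,5],[0,0,-18,0,0,0,5],[0,0,-20,0,0,0,5],[0,0,-20,0,0,0,5],[0,0,-20,0,0,0,5],[0,0,-20,0,0,0,5],[0,0,-16,0,0,0,5],[0,0,-10,0,0,0,5],[0,0,0,0,0,0,5],[0,0,0,0,0,0,5]]])

```text
time: 12.18
tool_pos: [0.469, 0.2705, 0.2523]
tool_rot: [-0.0, 0.786, 0.619, -0.001]
contact_force: [-0.2, -0.1, -3.4]
gripper_width: 0.173
grasp_force: 60.0
```

>>> servo_tool(moves=[[[-6,3,0,0,0,0,5],[-12,6,0,0,0,0,5],[-18,9,0,0,0,0,5],[-24,12,0,0,0,0,5],[-28,14,0,0,0,0,5],[-32,16,0,0,0,0,5],[-32,16,0,0,0,0,5],[-32,16,0,0,0,0,5],[-32,16,0,0,0,0,5],[-32,16,0,0,0,0,5],[-32,16,0,0,0,0,5],[-32,16,0,0,0,0,5]]])

```text
time: 13.68
tool_pos: [0.5476, -0.0713, 0.2532]
tool_rot: [0.0, 0.786, 0.618, -0.0]
contact_force: [-0.1, 0.1, -3.2]
gripper_width: 0.175
grasp_force: 60.0
```

>>> servo_tool(moves=[[[-32,16,0,0,0,0,5],[-32,16,0,0,0,0,5],[-32,16,0,0,0,0,5],[-32,16,0,0,0,0,5],[-32,16,0,0,0,0,5],[-32,16,0,0,0,0,5],[-28,14,0,0,0,0,5],[-24,12,0,0,0,0,5],[-18,9,0,0,0,0,5],[-12,6,0,0,0,0,5],[-6,3,0,0,0,0,5],[0,0,0,0,0,0,5]]])

```text
time: 15.18
tool_pos: [0.6183, -0.3741, 0.2533]
tool_rot: [-0.0, 0.786, 0.619, 0.0]
contact_force: [1.1, 0.3, -3.2]
gripper_width: 0.173
grasp_force: 60.0
```

```bash
python3 - <<'E'
from h import *
s=manip.state();T=q2R(s['tool_rot']);print(s['time'],s['tool_pos'],s['grasp_force'],s['contact_force'],s['joint_pos'],(T.inv().apply(np.array([.618,-.369,.255])-s['tool_pos'])*1e3).round(1))
f=manip.grab_frame("scene");c=f["image"][50:250,130:390]
cv2.imwrite("pics/s5.png",cv2.resize(c,None,fx=3,fy=3,interpolation=cv2.INTER_CUBIC))
E
```

```text
15.175 [ 0.61826759 -0.37411182  0.25329005] 60.031471252441406 [ 1.13291057  0.26900773 -3.24406421] [-6.47096594e-01  2.73945291e-01  1.35288989e+00  2.11522572e-04
  1.51520337e+00 -4.10307971e-01] [ 4.9 -1.5 -1.7]
```

View pics/s5.png

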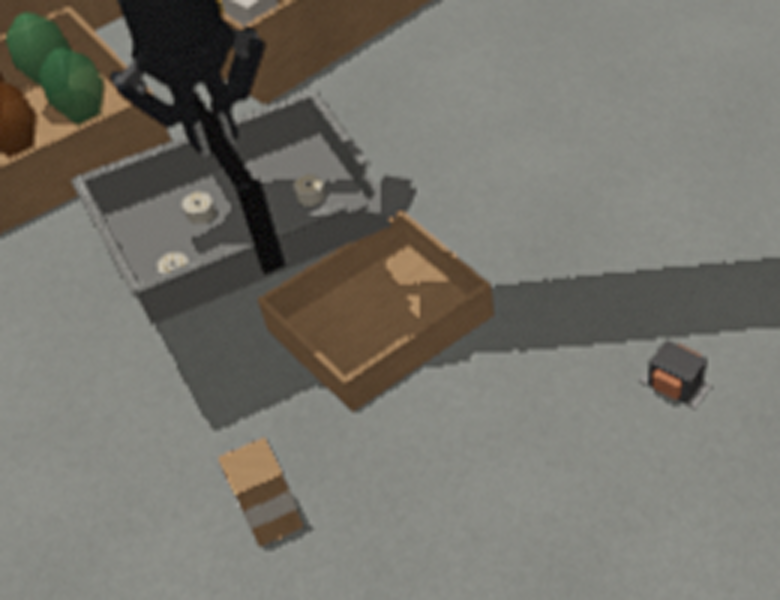

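The tote hangs level by the carton, with sockets at crop (310,188), (198,205) and (172,265). Next I tilt slowly toward the lip.

>>> servo_tool(moves=[[[5,-1,0,-1,-1,0,5],[0,0,0,-1.9,-1.9,0,5],[0,0,0,-1.9,-1.9,0,5],[0,0,0,-1.9,-1.9,0,5],[0,0,0,-1.9,-1.9,0,5],[0,0,0,-1.9,-1.9,0,5],[0,0,0,-1.9,-1.9,0,5],[0,0,0,-1.9,-1.9,0,5],[0,0,0,-1.9,-1.9,0,5],[0,0,0,-1.9,-1.9,0,5],[0,0,0,-1.9,-1.9,0,5],[0,0,0,-1.2,-1.2,0,5]]])

```text
time: 16.73
tool_pos: [0.6181, -0.3676, 0.2531]
tool_rot: [0.257, 0.759, 0.598, -0.03]
contact_force: [0.2, -1.0, -4.8]
gripper_width: 0.173
grasp_force: 60.0
```

>>> servo_tool(moves=[[[0,0,0,0,0,0,5],[0,0,0,0,0,0,5],[0,0,0,0,0,0,5],[0,0,0,0,0,0,5]]])

```text
time: 17.23
tool_pos: [0.6185, -0.3694, 0.2535]
tool_rot: [0.257, 0.759, 0.597, -0.031]
contact_force: [0.2, 0.3, -4.2]
gripper_width: 0.172
grasp_force: 60.2
```

```bash
cat > v.py <<'E'
from h import *
import sys
s=manip.state();T=q2R(s['tool_rot']);M=T.as_matrix()
print(s['time'],s['tool_pos'],s['grasp_force'],s['contact_force'],np.round(s['joint_pos'],2))
print('tilt',np.degrees(np.arccos(-M[2,2])),'slope -x',np.degrees(np.arcsin(M[2,1])),'slope +y',np.degrees(np.arcsin(-M[2,0])))
B=np.c_[M[:,1],M[:,0],-M[:,2]]; o=s['tool_pos']-B@[0,0,.105]
tip=o+B@[-.138,.098,.042]; print('tip',tip.round(3),'corner under',(o+B@[-.12,.08,0]).round(3))
f=manip.grab_frame("scene")
e=np.array(f["eye"]); 
m=lambda p:proj(f,o+B@np.array(p)).round(1)
print('pred lip px',m([-.138,.098,.042]),'corner',m([-.115,.075,.005]),'rim +x+y',m([.12,.08,.05]))
for b in blobs(f,(105,110,110),(255,255,255),20,(170,60,290,150)):
    d=q2R(f["rotation"]).apply(np.linalg.solve(f["mtx"],[*b[:2],1.])); n=B[:,2]
    p=e+d*(n@(o+B@[0,0,.018]-e))/(n@d); print(np.round(b[:3],1),'tote frame',(B.T@(p-o)*1e3).round())
c=f["image"][50:200,150:310]
cv2.imwrite(f"pics/{sys.argv[1]}.png",cv2.resize(c,None,fx=4,fy=4,interpolation=cv2.INTER_CUBIC))
E
python3 v.py s6
```

```text
17.225 [ 0.61852307 -0.36935798  0.25347152] 60.18964648246765 [ 0.18054823  0.28261832 -4.17210308] [-0.56  0.03  1.69 -0.27  0.97 -0.22]
tilt 29.978798417298417 slope -x 20.69371197218969 slope +y 20.688148748728025
tip [ 0.535 -0.288  0.116] corner under [ 0.558 -0.324  0.092]
pred lip px [252.2 131.4] corner [238.3 132.5] rim +x+y [162.9 138.3]
[178.3  68.5 269. ] tote frame [ -14. -155.   18.]
[ 264.    94.7 3517. ] tote frame [-254.  -38.   18.]
[191.3  75.   23. ] tote frame [ -44. -130.   18.]
[175.3  85.4  21. ] tote frame [ 16. -98.  18.]
[221.3 112.6 243. ] tote frame [-83.   8.  18.]
[187.1 120.9 671. ] tote frame [27. 21. 18.]
[186.3 146.9 107. ] tote frame [58. 99. 18.]
```

View pics/s6.png

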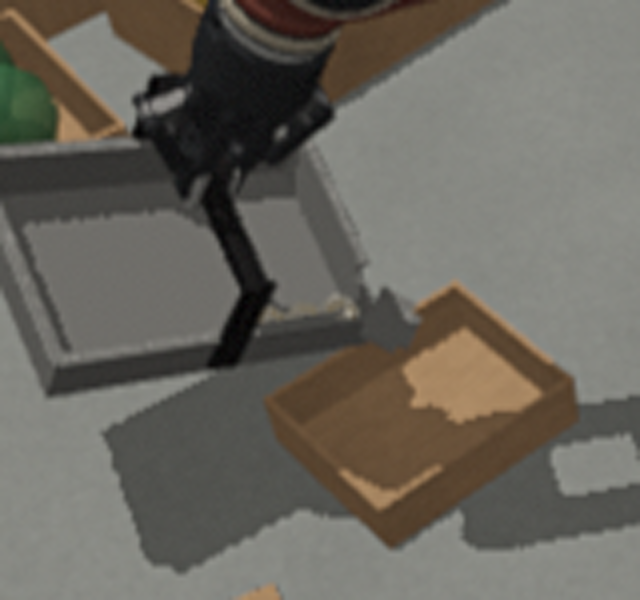

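The tote holds at 30.0°, and the lip tip is seen at crop (418,333), over the carton. One socket shows at (347,310), and a sliver of the others shows along the +y wall between x=262 and x=345. I'll lean more toward -x, so anything resting on the +y wall slides home, then measure.

>>> servo_tool(moves=[[[0,0,0,-0.8,1.7,0,5],[0,0,0,-0.9,1.7,0,5],[0,0,0,-0.9,1.7,0,5],[0,0,0,-0.9,1.7,0,5],[0,0,0,-0.9,1.7,0,5],[0,0,0,-0.9,1.7,0,5],[0,0,0,-0.9,1.7,0,5],[0,0,0,-0.9,1.7,0,5],[0,0,0,0,0,0,5],[0,0,0,0,0,0,5],[0,0,0,0,0,0,5],[0,0,0,0,0,0,5]]])

```text
time: 18.77
tool_pos: [0.6186, -0.369, 0.2534]
tool_rot: [0.231, 0.74, 0.625, 0.096]
contact_force: [1.0, -0.8, -3.8]
gripper_width: 0.171
grasp_force: 60.0
```

```bash
cat > w.py <<'E'
from h import *
s=manip.state();M=q2R(s['tool_rot']).as_matrix()
B=np.c_[M[:,1],M[:,0],-M[:,2]]; o=s['tool_pos']-B@[0,0,.105]
print(s['time'],'slopes',np.degrees(np.arcsin([M[2,1],-M[2,0]])),s['grasp_force'])
for nm in("scene","top"):
    f=manip.grab_frame(nm);im=f["image"].astype(int);e=np.array(f["eye"]);n=B[:,2]
    poly=np.array([proj(f,o+B@np.array(p)) for p in[(-.113,-.073,.021),(.113,-.073,.021),(.113,.073,.021),(-.113,.073,.021)]])
    mask=cv2.fillPoly(np.zeros(im.shape[:2],np.uint8),[poly.round().astype(np.int32)],1)
    # cream: red well above blue
    m=((im[...,2]-im[...,0]>12)&(im.max(2)>90)&(mask>0)).astype(np.uint8)
    k,L,S,C=cv2.connectedComponentsWithStats(m)
    for i in range(1,k):
        if S[i,4]<6: continue
        uv=np.argwhere(L==i)[:,::-1]
        d=q2R(f["rotation"]).apply(np.c_[uv,np.ones(len(uv))]@np.linalg.inv(f["mtx"]).T)
        t=(n@(o+B@[0,0,.021]-e))/(d@n); q=(e+d*t[:,None]-o)@B*1e3
        print(nm,S[i].tolist(),'x',q[:,0].min().round(),q[:,0].max().round(),'y',q[:,1].min().round(),q[:,1].max().round())
E
python3 w.py
```

```text
18.775 slopes [27.50542062  8.37233656] 60.0235641002655
top [473, 137, 21, 26, 41] x -54.0 10.0 y -33.0 -2.0
top [442, 149, 9, 10, 60] x -55.0 -32.0 y 53.0 74.0
top [495, 158, 11, 11, 59] x -57.0 -36.0 y -73.0 -49.0
top [439, 161, 10, 11, 69] x -87.0 -62.0 y 53.0 75.0
top [437, 172, 9, 10, 43] x -113.0 -90.0 y 54.0 74.0
```

The top camera sees the three sockets in a row along the +y wall, at tote x of about -102, -75 and -44, starting in the corner. They are all at the lip end. I'll try a slight roll toward -y to fold the row into a tighter cluster, then return.

>>> servo_tool(moves=[[[0,0,0,0,2,0,5],[0,0,0,0,2,0,5],[0,0,0,0,2,0,5],[0,0,0,0,2,0,5],[0,0,0,0,2,0,5],[0,0,0,0,2,0,5],[0,0,0,0,2,0,5],[0,0,0,0,2,0,5],[0,0,0,0,0,0,5],[0,0,0,0,0,0,5]]])

```text
time: 20.12
tool_pos: [0.6184, -0.3692, 0.2533]
tool_rot: [0.142, 0.719, 0.65, 0.198]
contact_force: [0.8, -0.4, -4.1]
gripper_width: 0.17
grasp_force: 60.1
```

```bash
python3 w.py
```

```text
20.125 slopes [27.50555328 -5.81719078] 60.12605667114258
top [436, 149, 7, 10, 38] x -54.0 -32.0 y 52.0 66.0
top [429, 161, 12, 22, 139] x -114.0 -61.0 y 50.0 73.0
```

>>> servo_tool(moves=[[[0,0,0,0,2,0,5],[0,0,0,0,2,0,5],[0,0,0,0,2,0,5],[0,0,0,0,2,0,5],[0,0,0,0,0,0,5],[0,0,0,0,0,0,5]]])

```text
time: 20.98
tool_pos: [0.6184, -0.3692, 0.2533]
tool_rot: [0.096, 0.704, 0.659, 0.248]
contact_force: [0.2, 0.1, -4.4]
gripper_width: 0.176
grasp_force: 60.1
```

```bash
python3 w.py
```

```text
20.975 slopes [ 27.50034834 -12.89304513] 60.144392251968384
scene [222, 117, 4, 7, 21] x -112.0 -77.0 y -58.0 -7.0
scene [227, 123, 6, 2, 10] x -108.0 -87.0 y -5.0 4.0
top [432, 172, 11, 12, 93] x -113.0 -86.0 y 31.0 59.0
top [453, 174, 10, 10, 47] x -110.0 -88.0 y -21.0 3.0
top [472, 175, 9, 10, 57] x -111.0 -88.0 y -71.0 -48.0
```

The sockets have now moved onto the -x wall at tote y of about 45, -9 and -59. A short reverse tilt will move them off that wall. A diagonal tilt then sends some along each wall, which gives a tight cluster.

>>> servo_tool(moves=[[[0,0,0,7,-1.7,0,5],[0,0,0,7,-1.7,0,5],[0,0,0,7,-1.7,0,5],[0,0,0,7,-1.7,0,5],[0,0,0,7,-1.7,0,5],[0,0,0,6,-1.5,0,5],[0,0,0,0,0,0,5],[0,0,0,-5,0,0,5],[0,0,0,-6,0,0,5],[0,0,0,0,0,0,5]]])

```text
time: 22.32
tool_pos: [0.6171, -0.3694, 0.2545]
tool_rot: [-0.031, 0.718, 0.695, 0.008]
contact_force: [0.5, -0.2, -4.2]
gripper_width: 0.179
grasp_force: 60.1
```

```bash
python3 w.py
```

```text
22.325 slopes [-1.91171393 -3.18630775] 60.08144974708557
scene [219, 92, 20, 20, 206] x -97.0 -61.0 y -72.0 29.0
top [491, 121, 7, 13, 53] x 63.0 93.0 y -75.0 -60.0
```

>>> servo_tool(moves=[[[0,0,0,-2.2,-2.3,0,5],[0,0,0,-2.3,-2.4,0,5],[0,0,0,-2.3,-2.4,0,5],[0,0,0,-2.3,-2.4,0,5],[0,0,0,-2.3,-2.4,0,5],[0,0,0,-2.3,-2.4,0,5],[0,0,0,-2.3,-2.4,0,5],[0,0,0,-2.3,-2.4,0,5],[0,0,0,-2.3,-2.4,0,5],[0,0,0,-2.3,-2.4,0,5],[0,0,0,0,0,0,5],[0,0,0,0,0,0,5]]])

```text
time: 23.92
tool_pos: [0.6186, -0.3691, 0.2533]
tool_rot: [0.253, 0.696, 0.672, -0.003]
contact_force: [-0.5, 0.8, -4.1]
gripper_width: 0.173
grasp_force: 60.1
```

```bash
python3 w.py; python3 v.py s7 | head -4
```

```text
23.925 slopes [20.39082183 20.14915734] 60.124070048332214
scene [219, 107, 20, 19, 175] x -114.0 -77.0 y -4.0 70.0
top [462, 142, 46, 29, 363] x -64.0 2.0 y -55.0 46.0
top [449, 180, 32, 11, 168] x -113.0 -89.0 y 2.0 73.0
24.025 [ 0.61878539 -0.36937733  0.25372852] 60.0986909866333 [ 0.14110269 -0.45367814 -3.69035662] [-0.6   0.    1.71 -0.13  0.93 -0.52]
tilt 29.40131361513753 slope -x 20.437332504550383 slope +y 20.186445295647857
tip [ 0.52  -0.305  0.117] corner under [ 0.55  -0.336  0.093]
pred lip px [252.4 125.6] corner [237.9 129.1] rim +x+y [172.3 142.5]
```

The sockets now form a tight row along the -x wall, starting at the corner. One more short reverse pull, then the diagonal tilt, should split them between the two walls.

>>> servo_tool(moves=[[[0,0,0,6,2.5,0,5],[0,0,0,6,2.5,0,5],[0,0,0,6,2.5,0,5],[0,0,0,6,2.5,0,5],[0,0,0,6,2.5,0,5],[0,0,0,5,2.5,0,5],[0,0,0,0,0,0,5],[0,0,0,0,0,0,5],[0,0,0,-6,-2,0,5],[0,0,0,-6,-3,0,5],[0,0,0,0,-3,0,5],[0,0,0,0,0,0,5]]])

```text
time: 25.58
tool_pos: [0.6179, -0.368, 0.254]
tool_rot: [0.069, 0.729, 0.675, -0.095]
contact_force: [0.3, -0.4, -4.1]
gripper_width: 0.175
grasp_force: 60.1
```

```bash
python3 w.py
```

```text
25.575 slopes [-1.5602966  13.41472059] 60.0936233997345
scene [237, 113, 7, 5, 24] x -85.0 -66.0 y 52.0 64.0
scene [215, 119, 3, 8, 17] x -13.0 -0.0 y 31.0 52.0
scene [226, 121, 5, 3, 12] x -42.0 -28.0 y 54.0 62.0
top [486, 145, 15, 8, 61] x 12.0 29.0 y -50.0 -19.0
top [459, 150, 4, 2, 6] x 15.0 17.0 y 34.0 41.0
top [471, 155, 5, 3, 7] x 0.0 5.0 y 5.0 14.0
top [499, 156, 11, 10, 58] x -19.0 3.0 y -69.0 -48.0
```

>>> servo_tool(moves=[[[0,0,0,-2.4,-0.8,0,5],[0,0,0,-2.4,-0.8,0,5],[0,0,0,-2.4,-0.8,0,5],[0,0,0,-2.4,-0.8,0,5],[0,0,0,-2.4,-0.8,0,5],[0,0,0,-2.4,-0.8,0,5],[0,0,0,-2.4,-0.8,0,5],[0,0,0,-2.4,-0.8,0,5],[0,0,0,-2.4,-0.8,0,5],[0,0,0,-1.4,-0.4,0,5],[0,0,0,0,0,0,5],[0,0,0,0,0,0,5]]])

```text
time: 27.18
tool_pos: [0.6185, -0.3693, 0.2536]
tool_rot: [0.257, 0.693, 0.674, -0.007]
contact_force: [0.0, 0.1, -3.6]
gripper_width: 0.173
grasp_force: 60.1
```

```bash
python3 w.py; python3 v.py s8 | head -4
```

```text
27.175 slopes [20.2695616  20.86487994] 60.13816237449646
scene [221, 121, 18, 7, 52] x -115.0 -55.0 y 52.0 71.0
top [459, 142, 47, 29, 344] x -64.0 2.0 y -49.0 53.0
top [450, 181, 11, 10, 56] x -114.0 -92.0 y 50.0 73.0
27.275 [ 0.61866089 -0.3692453   0.25361859] 60.137457847595215 [-0.07296843 -0.39637094 -3.75870214] [-0.6   0.    1.71 -0.14  0.93 -0.52]
tilt 29.803707884345933 slope -x 20.279985314558505 slope +y 20.8690205365828
tip [ 0.52  -0.307  0.116] corner under [ 0.549 -0.338  0.092]
pred lip px [252.2 125.3] corner [237.7 128.8] rim +x+y [172.7 142.7]
```

>>> servo_tool(moves=[[[0,0,0,-0.8,1.7,0,5],[0,0,0,-0.9,1.7,0,5],[0,0,0,-0.9,1.7,0,5],[0,0,0,-0.9,1.7,0,5],[0,0,0,-0.9,1.7,0,5],[0,0,0,-0.9,1.7,0,5],[0,0,0,-0.9,1.7,0,5],[0,0,0,-0.9,1.7,0,5],[0,0,0,0,0,0,5],[0,0,0,0,0,0,5],[0,0,0,0,0,0,5]]])

```text
time: 28.7
tool_pos: [0.6186, -0.3689, 0.2534]
tool_rot: [0.218, 0.671, 0.699, 0.117]
contact_force: [-0.0, 0.3, -3.4]
gripper_width: 0.178
grasp_force: 60.1
```

```bash
python3 w.py
```

```text
28.7 slopes [27.08516263  8.51700572] 60.11380434036255
top [442, 153, 9, 11, 51] x -56.0 -32.0 y 54.0 72.0
top [492, 155, 15, 13, 27] x -71.0 -43.0 y -73.0 -43.0
top [441, 165, 10, 10, 60] x -84.0 -61.0 y 53.0 74.0
top [441, 177, 10, 9, 47] x -112.0 -91.0 y 53.0 74.0
```

>>> servo_tool(moves=[[[0,0,0,3.5,3,0,5],[0,0,0,3.5,3,0,5],[0,0,0,3.5,3,0,5],[0,0,0,3.5,4,0,5],[0,0,0,3.5,4,0,5],[0,0,0,3.5,4.5,0,5],[0,0,0,0,0,0,5],[0,0,0,0,-6,0,5],[0,0,0,0,-7,0,5],[0,0,0,0,0,0,5]]])

```text
time: 30.05
tool_pos: [0.6187, -0.3671, 0.2543]
tool_rot: [0.043, 0.676, 0.735, 0.036]
contact_force: [-0.2, 1.0, -3.1]
gripper_width: 0.176
grasp_force: 60.1
```

```bash
python3 w.py
```

```text
30.05 slopes [6.33662129 0.85183524] 60.090179443359375
scene [242, 110, 9, 5, 31] x -114.0 -90.0 y 41.0 65.0
scene [230, 113, 11, 9, 44] x -87.0 -47.0 y 35.0 53.0
top [481, 137, 14, 20, 124] x -15.0 29.0 y -61.0 -30.0
top [447, 168, 10, 10, 54] x -57.0 -35.0 y 33.0 55.0
top [495, 170, 5, 3, 7] x -54.0 -49.0 y -66.0 -58.0
top [448, 180, 10, 10, 45] x -84.0 -63.0 y 34.0 55.0
top [446, 192, 5, 6, 15] x -102.0 -90.0 y 52.0 63.0
```

>>> servo_tool(moves=[[[0,0,0,-1.5,-2,0,5],[0,0,0,-1.5,-2,0,5],[0,0,0,-1.5,-2,0,5],[0,0,0,-1.5,-2,0,5],[0,0,0,-1.5,-2,0,5],[0,0,0,-1.5,-2,0,5],[0,0,0,-1.5,-2,0,5],[0,0,0,-1.5,-2,0,5],[0,0,0,-1.5,-2,0,5],[0,0,0,-1.5,-2,0,5],[0,0,0,0,0,0,5],[0,0,0,0,0,0,5]]])

```text
time: 31.65
tool_pos: [0.6183, -0.3696, 0.2532]
tool_rot: [0.256, 0.662, 0.705, 0.012]
contact_force: [0.5, 0.4, -3.1]
gripper_width: 0.175
grasp_force: 60.1
```

```bash
python3 w.py; python3 v.py s9 | head -4
```

```text
31.65 slopes [20.82906929 20.11679121] 60.142858028411865
scene [223, 120, 15, 7, 40] x -113.0 -62.0 y 52.0 68.0
top [470, 147, 46, 33, 451] x -94.0 -12.0 y -69.0 27.0
top [452, 181, 10, 10, 50] x -113.0 -90.0 y 51.0 72.0
31.75 [ 0.61851524 -0.36957594  0.25358103] 60.142879486083984 [ 0.2847521   0.66085581 -3.94309754] [-0.63 -0.01  1.72 -0.05  0.91 -0.67]
tilt 29.701191279640575 slope -x 20.856632436542945 slope +y 20.15650382930571
tip [ 0.515 -0.315  0.116] corner under [ 0.547 -0.343  0.092]
pred lip px [251.6 123.2] corner [237.  127.8] rim +x+y [177.3 143.6]
```

>>> servo_tool(moves=[[[0,0,0,-0.9,1.7,0,5],[0,0,0,-0.9,1.7,0,5],[0,0,0,-0.9,1.7,0,5],[0,0,0,-0.9,1.7,0,5],[0,0,0,-0.9,1.7,0,5],[0,0,0,-0.9,1.7,0,5],[0,0,0,-0.9,1.7,0,5],[0,0,0,-0.9,1.7,0,5],[0,0,0,0,0,0,5],[0,0,0,0,0,0,5],[0,0,0,0,0,0,5]]])

```text
time: 33.17
tool_pos: [0.6186, -0.369, 0.2535]
tool_rot: [0.212, 0.638, 0.728, 0.134]
contact_force: [0.7, 0.2, -4.4]
gripper_width: 0.176
grasp_force: 60.1
```

```bash
python3 w.py; python3 - <<'E'
from h import *
s=manip.state();T=q2R(s['tool_rot']);print((T.inv().apply([.018,.025,0])*1e3).round(1))
E
```

```text
33.175 slopes [27.77973057  7.90117515] 60.12195825576782
top [443, 156, 8, 9, 37] x -55.0 -35.0 y 53.0 70.0
top [442, 167, 9, 9, 56] x -84.0 -63.0 y 54.0 74.0
top [501, 169, 5, 3, 6] x -90.0 -86.0 y -72.0 -63.0
top [443, 178, 9, 9, 43] x -112.0 -90.0 y 54.0 73.0
[22.9 19.5  6.8]
```

The row is tight against the corner again, at x of about -101, -73 and -45 on the +y wall. I return to the diagonal 30° tilt, centre the lip over the carton and let it settle.

>>> servo_tool(moves=[[[3,2,1,0.9,-1.6,0,5],[3,2,1,0.9,-1.6,0,5],[3,3,1,0.9,-1.6,0,5],[3,3,1,0.9,-1.6,0,5],[3,3,1,0.9,-1.6,0,5],[3,3,1,0.9,-1.6,0,5],[3,2,1,0.9,-1.6,0,5],[2,2,0,0.9,-1.6,0,5],[0,0,0,0,0,0,5],[0,0,0,0,0,0,5],[0,0,0,0,0,0,5],[0,0,0,0,0,0,5]]])

```text
time: 34.78
tool_pos: [0.6381, -0.3454, 0.2506]
tool_rot: [0.251, 0.661, 0.707, 0.017]
contact_force: [-0.2, 0.2, -4.5]
gripper_width: 0.177
grasp_force: 60.1
```

```bash
python3 w.py; python3 v.py s10 | head -4; python3 - <<'E'
from h import *
a=manip.grab_frame("scene")["image"][50:200,170:330];b=manip.grab_frame("top")["image"][110:260,390:550]
cv2.imwrite("pics/f.png",cv2.resize(cv2.hconcat([a,b]),None,fx=2.5,fy=2.5,interpolation=cv2.INTER_CUBIC))
E
```

```text
34.775 slopes [20.85297261 19.45478136] 60.11474668979645
scene [223, 128, 15, 8, 45] x -112.0 -61.0 y 52.0 71.0
top [454, 137, 47, 30, 425] x -82.0 -5.0 y -63.0 36.0
top [443, 170, 4, 2, 6] x -84.0 -82.0 y 59.0 66.0
top [440, 174, 11, 9, 51] x -112.0 -92.0 y 51.0 74.0
34.875 [ 0.63814147 -0.34526524  0.2505727 ] 60.114367604255676 [ 0.76351914  0.68870167 -3.74198494] [-0.58  0.01  1.7  -0.06  0.92 -0.62]
tilt 29.178915008875904 slope -x 20.85069671012443 slope +y 19.46151686256219
tip [ 0.534 -0.29   0.114] corner under [ 0.567 -0.317  0.09 ]
pred lip px [252.2 131.3] corner [237.5 136. ] rim +x+y [176.8 153.7]
```

View pics/f.png

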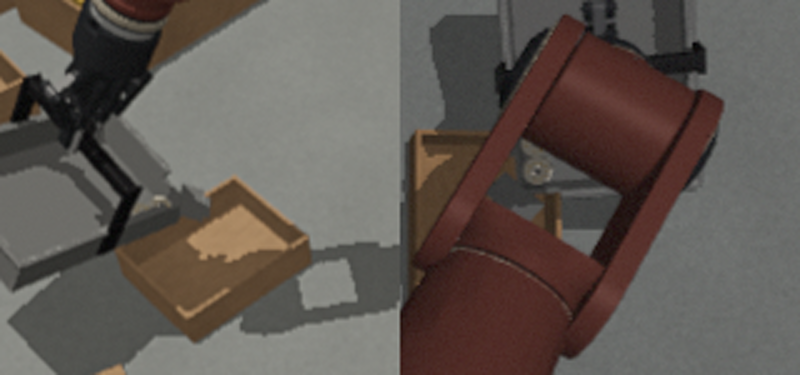

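The final view shows the lip at left-crop (205,200), above and clear of the carton. In the right crop the corner socket is at (537,168), and the others lie along the wall beside it. The bar is held steadily, so I'm handing the job in.

```bash
python3 -c "
from plant import manip
print(manip.job_done())"
```

```text
the job is handed in; nothing more can be done
None
```

The job is handed in at about 35 s: the stray is back with the others, and the tote hangs still at about 29° with the lip tip about 64 mm above the open carton; nothing was spilt, and the sockets sit in a tight row along one wall from the lip corner (farthest about 70 mm away), after several attempts to bunch them closer failed.

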